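# Wireless switches in order before cooking

## Task

Get the kitchen ready for frying with the three wireless switches on the worktop: first press the cap of the large round one (hood fan), then the square one (worktop light), then the long one (radio), each lightly and until its cap is down, where it stays. Only press them: do not pick up, tip or shove the switches, and leave everything else on the worktop where it stands.

Things in the scene. Friction and masses are not known exactly. Their poses are not given: they have to be found in the camera images.
- switch_round: Wireless switch, the largest, a round puck 86 mm in diameter with a round push cap 58 mm in diameter in the middle of its top; white housing 28 mm high, grey cap standing 20 mm above it (12 mm when down). Loose on the worktop, 0.3 to 0.5 kg, on a thin rubber foot. Origin: centre of its underside; z up.
- switch_round_top (a point): Centre of the flat top of this cap: 48 mm above the worktop when up, 40 mm when down and let go. A finger that presses it sinks about 2 mm before the latch (see the joint) moves; after 10 mm the latch is fully down; beyond that a spring adds 1.5 N per mm up to a hard stop at 16 mm. Over 30 N is too hard.
- switch_round_cap (a joint): How far this cap's latch is pushed down, m: 0 to 0.001 at the start (up), 0.008 fully down. The latch gives way at about 3 N, has no return spring and stays where it is left. It counts as pressed from 0.005. The spring between cap and latch is not included in this value.
- switch_square: Wireless switch, a square box 64 x 64 mm with a square push cap 40 x 40 mm in the middle of its top; white housing 28 mm high, grey cap standing 20 mm above it (12 mm when down). Loose on the worktop, 0.3 to 0.5 kg, on a thin rubber foot. Origin: centre of its underside; z up.
- switch_square_top (a point): Centre of the flat top of this cap: 48 mm above the worktop when up, 40 mm when down and let go. A finger that presses it sinks about 2 mm before the latch (see the joint) moves; after 10 mm the latch is fully down; beyond that a spring adds 1.5 N per mm up to a hard stop at 16 mm. Over 30 N is too hard.
- switch_square_cap (a joint): How far this cap's latch is pushed down, m: 0 to 0.001 at the start (up), 0.008 fully down. The latch gives way at about 3 N, has no return spring and stays where it is left. It counts as pressed from 0.005. The spring between cap and latch is not included in this value.
- switch_long: Wireless switch, a long narrow box 104 mm (its x) x 46 mm (its y) with a long push cap 76 x 26 mm in the middle of its top; white housing 28 mm high, grey cap standing 20 mm above it (12 mm when down). Loose on the worktop, 0.3 to 0.5 kg, on a thin rubber foot. Origin: centre of its underside; z up.
- switch_long_top (a point): Centre of the flat top of this cap: 48 mm above the worktop when up, 40 mm when down and let go. A finger that presses it sinks about 2 mm before the latch (see the joint) moves; after 10 mm the latch is fully down; beyond that a spring adds 1.5 N per mm up to a hard stop at 16 mm. Over 30 N is too hard.
- switch_long_cap (a joint): How far this cap's latch is pushed down, m: 0 to 0.001 at the start (up), 0.008 fully down. The latch gives way at about 3 N, has no return spring and stays where it is left. It counts as pressed from 0.005. The spring between cap and latch is not included in this value.
- ramekin: Small glazed ramekin, 67 mm across, 40 mm high; loose, to be left alone. Origin: centre of its underside.
- garlic_1: Head of garlic, 60 mm across, 59 mm high; loose, to be left alone. Origin: centre of its underside.
- spice_jar_6: Spice jar, 41 mm across, 105 mm high, dark cap; loose, to be left alone. Origin: centre of its underside.
- lemon_1: Lemon, 78 x 55 x 56 mm; loose, to be left alone. Origin: centre of its underside.
- mug_1: Mug with a handle, 92 x 127 x 95 mm high; loose, to be left alone. Origin: centre of its underside.
- dough_scraper: Dough scraper lying flat, 81 x 124 x 16 mm; loose, to be left alone. Origin: centre of its underside.
Not all that is in view belongs to the job. What is shaped like the switch_long but green or pink is not meant. Leave any pink look-alike of the switch_round alone.

How it is judged:
By the outcome, as a careful person would: the job done as asked, in the order asked, and still so for the second after the job is handed in, with the robot touching nothing.
It also fails if it takes over 48 s, if anything falls off the work surface, if the arm or the gripper's body presses on something with over 40 N, if the wrist force passes 120 N, or if a joint passes its speed limit or range.

## Robot

A 6-joint arm with a two-finger parallel gripper is mounted at the origin on a cart in front of the work surface, level with it; the furniture and walls round the work are solid. World frame = base frame: x ahead of the robot, y to its left, z up, the work surface at z = 0. Lengths are in m, angles in rad, forces in N, time in s.
With the tool pointing down it reaches from about 0.35 to 0.85 m from the base axis. Payload 8.1 kg.
Tool frame: the origin (TCP) lies at the very end of the fingers, on their centre line; the grasp point (between the pads) lies 19 mm behind it; z points along the fingers, y is the line along which they close (so a half turn about z gives the same grasp; the last joint's range is limited). The gripper opens to 93 mm and grips with 3 to 60 N. Pads are 15 mm wide; open, the fingers measure 128 mm over their backs; the gripper's body (75 mm by 188 mm) begins 65 mm behind the grasp point.
Start: joints at [1.224, 0.13, 1.488, -0, 1.523, -0.085], TCP at [0.155, 0.58, 0.219] pointing down, gripper open.
Joint ranges: [-2.96, 2.96], [-0.89, 2.26], [0.02, 2.5], [-1.34, 4.48], [0, 2.73], [-2.66, 2.66]. Speed limits (rad/s): [2.39, 2.39, 2.79, 3.14, 3.14, 3.14].

## Interface

Orientations are given as a rotation vector (axis times angle).
In Python, from plant import monitor, eyes, ticket gives the robot as it stands.
- The arm moves only by the tool arm_command, never from a script. Its argument "deltas" is a list that holds one entry, the list of rows, each a list of 6 numbers: the shift along the world's x, y, z in cm, then the turn, a rotation vector about the world's x, y, z in degrees. In form: [[[tx, ty, tz, rx, ry, rz], ...]]. A call has 1 to 12 rows; each row shifts and turns the commanded pose from where the row before left it; what a row does not reach is not made up. A row lasts 1/12 s, in which the tool goes at most 41.7 mm and 7.16 degrees, less where a joint would pass 70% of its speed; a pose out of reach is approached as far as the arm can. A call is refused whole if a number of a shift passes 4.17 or a number of a turn 7.16, either way. A call with a gripper value outside its range is refused whole. "gripper" is the opening, from -1 (shut) to 1 (fully open), set as the call begins (left out, the last holds). The fingers move at their own pace and stop on an object; "squeeze" is the grip in N (left out, the last holds). Time passes only in rows, so rows that do not move let the fingers close. It gives the time, the measured TCP pose, the force, the opening and the grip force at its end, in the units of the state.
- monitor.read_state(): the state, without advancing time (a new reading comes with each control period).
- eyes.read_camera(name): name is "scene" or "top" or "wrist"; returns the picture (480x640x3 uint8, blue, green, red); there is no depth.
- eyes.camera_model(name): a dict with "fx", "fy", "cx", "cy" (pixels), "rvec" (rotation vector, rad) and "tvec" (3), from world to camera coordinates, as OpenCV has them. Camera axes: x right, y down, z forward; pixel columns grow to the right and rows downward; lengths in m; the calibration is good to about 2 mm. A picture is of the moment at which its call begins: read the wrist's pose just before it. camera_model takes no time and is no camera call; for the wrist camera it gives the pose at the moment of the call.
- ticket.close_job(): hands the job in; it is judged then, once.
The state is a dict: "t": time; "q": joint angles; "dq": joint speeds; "joint_torque": joint torques, N m; "tool_pos": TCP position; "orientation": TCP orientation; "force": force on the tool from outside, world axes, zero at the start; "wrist_torque": the same for the moment, N m; "opening": finger opening in m; "gripper_force": force on a finger pad.
Only numpy, scipy, OpenCV 4.12 (cv2) and the standard library are available. Lean on these libraries where they do the work, as an engineer would, in place of code of your own. Each camera call takes 0.05 s, during which the arm holds its last target. There are 200 camera calls.

## Working session

There is one attempt and no reset: what is moved stays moved. The work goes in short steps, Python scripts to look and compute and a tool call to move; the robot and the scene stay as the last step left them, time stands still between calls to the robot, and variables do not carry over. Pictures are saved under pics/ and viewed, at most 10 in all, crops included, and the job is handed in when it is done.

Besides the shell and the picture viewer there is one more tool, called after "Request:" by a JSON object that holds its "fn" and its "kwargs". arm_command: Moves the arm, as the interface text tells. Its arguments: {"type":"object","properties":{"deltas":{"type":"array"},"gripper":{"type":"number"},"squeeze":{"type":"number"}},"required":["deltas"]}

```bash
mkdir -p pics; python3 - <<'E'
from plant import monitor, eyes
import cv2
for n in ("top","scene"):
    im=eyes.read_camera(n); cv2.imwrite(f"pics/{n}0.png",im)
    m=eyes.camera_model(n); print(n,m)
s=monitor.read_state(); print(s["t"],s["tool_pos"],s["orientation"],s["force"])
E
```

```text
top {'fx': 436.07224749771564, 'fy': 436.07224749771564, 'cx': 317.62730255570506, 'cy': 236.38434120487906, 'rvec': array([ 2.09770173, -2.15283613,  0.2093489 ]), 'tvec': array([0.04070538, 0.53287913, 1.15508521])}
scene {'fx': 500.5679427891588, 'fy': 500.5679427891588, 'cx': 329.2805704652431, 'cy': 243.92515899582767, 'rvec': array([ 2.29783719, -0.89645143,  0.344296  ]), 'tvec': array([-0.37912444,  0.32545234,  1.2539136 ])}
0.1 [0.15509747 0.57907337 0.21769808] [-4.10015013e-01 -3.11435969e+00  2.58212841e-03] [ 0.54441242 -0.86628473  0.23565508]
```

View pics/top0.png

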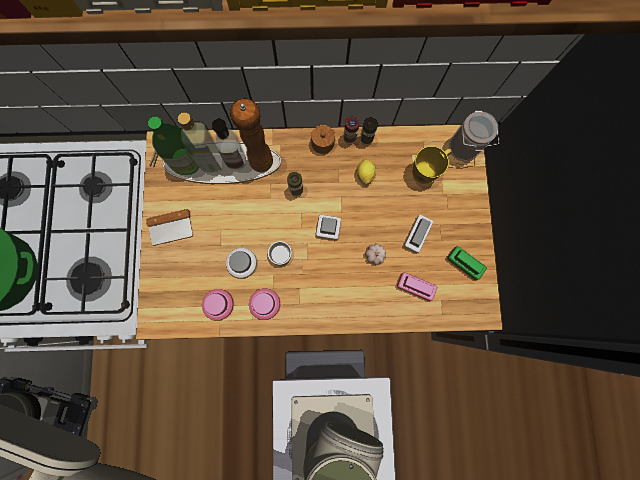

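View pics/scene0.png

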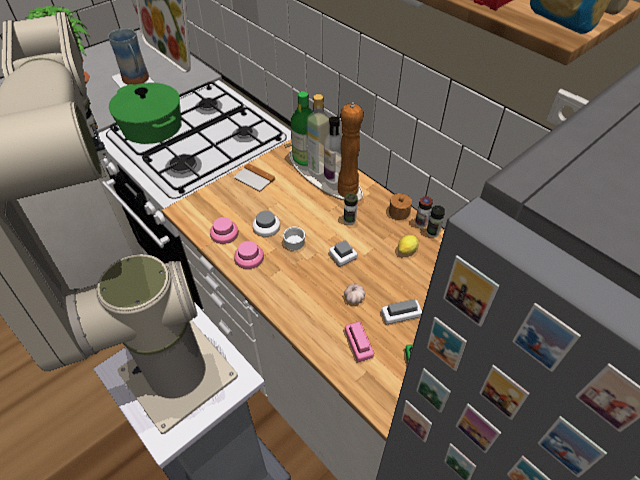

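The pictures give these candidates (top-view pixels):
- Round: white with grey cap (240,262), pinks (217,304) and (264,304). The ramekin (280,254) could also be mistaken for it.
- Square: (328,227).
- Long: white (419,233), pink (417,287), green (467,263).

By the description I choose the three white ones: (240,262), (328,227) and (419,233). In the scene view they are at about (265,218), (343,250) and (402,309).

```bash
cat > h.py <<'E'
import cv2, numpy as np
from plant import eyes
def ray(m,p):
    K=np.array([[m["fx"],0,m["cx"]],[0,m["fy"],m["cy"]],[0,0,1]]);R=cv2.Rodrigues(m["rvec"])[0]
    d=R.T@np.linalg.solve(K,[p[0],p[1],1.]); return -R.T@np.ravel(m["tvec"]),d
def onplane(m,p,z):
    c,d=ray(m,p); return c+d*(z-c[2])/d[2]
def tri(m1,p1,m2,p2):
    c1,d1=ray(m1,p1);c2,d2=ray(m2,p2)
    t=np.linalg.lstsq(np.c_[d1,-d2],c2-c1,rcond=None)[0]
    a,b=c1+t[0]*d1,c2+t[1]*d2
    return (a+b)/2,np.linalg.norm(a-b)
E
python3 - <<'E'
from h import *
S={"top":{"round":(240,262),"square":(328,227),"long":(419,233)},"scene":{"round":(265,217),"square":(343,247),"long":(403,307)}}
M={n:eyes.camera_model(n) for n in S}; C={}
for n in S:
    im=cv2.imread(f"pics/{n}0.png");hsv=cv2.cvtColor(im,cv2.COLOR_BGR2HSV)
    crops=[]
    for k,(u,v) in S[n].items():
        g=((hsv[...,1]<45)&(hsv[...,2]>75)&(hsv[...,2]<175)).astype(np.uint8)
        nn,l,st,ce=cv2.connectedComponentsWithStats(g,connectivity=4)
        i=l[v,u]; c=cv2.minAreaRect(np.argwhere(l==i)[:,::-1].astype(np.float32)) if i else None
        print(n,k,im[v,u],i and (st[i],ce[i].round(1)),c)
        C[n,k]=ce[i]
        cr=cv2.resize(im[v-25:v+25,u-30:u+30],None,fx=4.4,fy=4.4,interpolation=0)
        mk=cv2.resize((((l==i)&(i>0))*255).astype(np.uint8)[v-25:v+25,u-30:u+30],None,fx=4.4,fy=4.4,interpolation=0)
        crops.append(np.vstack([cr,cv2.cvtColor(mk,cv2.COLOR_GRAY2BGR)]))
    C[n]=np.hstack(crops)
for k in S["top"]:
    print(k,tri(M["top"],C["top",k],M["scene"],C["scene",k]),[onplane(M[n],C[n,k],.048).round(4) for n in S])
o=np.vstack([C["top"],C["scene"]]);cv2.imwrite("pics/crop1.png",cv2.resize(o,(600,600*o.shape[0]//o.shape[1]//2*2)) if o.shape[0]<=o.shape[1] else cv2.resize(o,(540,590)))
E
```

```text
top round [132 134 135] (array([228, 251,  22,  21, 344], dtype=int32), array([238.6, 260.8])) ((238.51220703125, 260.6097412109375), (19.65681266784668, 21.202856063842773), 83.6598129272461)
top square [135 139 139] (array([320, 217,  17,  17, 203], dtype=int32), array([328.4, 224.6])) ((328.39190673828125, 224.64865112304688), (15.782302856445312, 14.302711486816406), 9.462321281433105)
top long [134 135 137] (array([412, 218,  19,  28, 245], dtype=int32), array([420.9, 231.3])) ((420.8796081542969, 231.44334411621094), (9.420759201049805, 26.13329315185547), 25.201122283935547)
scene round [136 135 134] (array([256, 211,  19,  14, 196], dtype=int32), array([265.1, 217.2])) ((265.25, 217.25001525878906), (14.849242210388184, 15.55634880065918), 45.0)
scene square [137 135 133] (array([334, 241,  18,  13, 142], dtype=int32), array([343. , 246.9])) ((343.0000305175781, 247.50003051757812), (14.849242210388184, 12.020814895629883), 45.0)
scene long [143 142 141] (array([388, 300,  30,  13, 231], dtype=int32), array([402.7, 305.7])) ((402.4872741699219, 305.84100341796875), (10.606115341186523, 28.907644271850586), 85.42607879638672)
round (array([0.47295751, 0.24571749, 0.0423351 ]), np.float64(0.000998638899872635)) [array([0.4717, 0.245 , 0.048 ]), array([0.4704, 0.2409, 0.048 ])]
square (array([ 0.56787506, -0.00409514,  0.04313905]), np.float64(0.00025240429205859396)) [array([ 0.5669, -0.004 ,  0.048 ]), array([ 0.5648, -0.0069,  0.048 ])]
long (array([ 0.54190178, -0.26131629,  0.04550758]), np.float64(0.000303078109199699)) [array([ 0.5413, -0.2606,  0.048 ]), array([ 0.5406, -0.2623,  0.048 ])]
```

View pics/crop1.png

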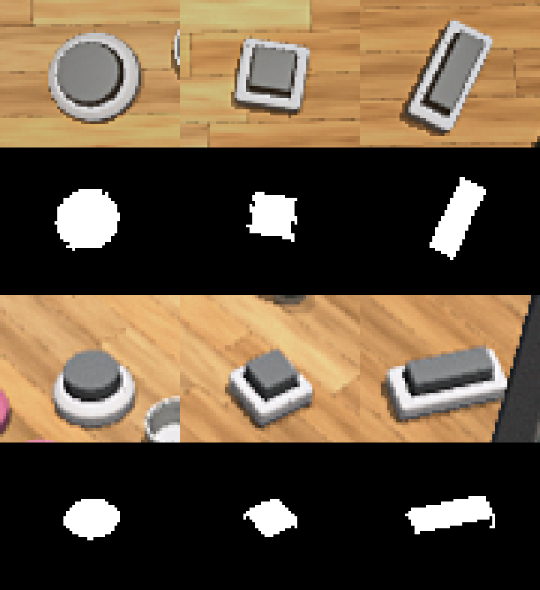

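The crop shows white housings with grey caps, and the masks cover the cap tops cleanly. The two views agree to 1 mm, with cap tops at z of about 42–46 mm (the text says 48). Cap centres are round (0.471, 0.244), square (0.567, -0.004) and long (0.541, -0.261).

Request:
{"fn": "arm_command", "kwargs": {"deltas": [[[2.6,-2.8,0,0,0,0],[2.6,-2.8,0,0,0,0],[2.6,-2.8,0,0,0,0],[2.6,-2.8,0,0,0,0],[2.6,-2.8,0,0,0,0],[2.6,-2.8,0,0,0,0],[2.6,-2.8,0,0,0,0],[2.6,-2.8,0,0,0,0],[2.6,-2.8,0,0,0,0],[2.6,-2.8,0,0,0,0],[2.6,-2.8,0,0,0,0],[2.6,-2.8,0,0,0,0]]], "gripper": -1, "squeeze": 10}}

```text
t: 1.1
tool_pos: [0.468, 0.2418, 0.2183]
orientation: [-0.41, -3.114, 0.0]
force: [1.5, 0.9, 0.5]
opening: 0.0177
gripper_force: 0.0
```

Request:
{"fn": "arm_command", "kwargs": {"deltas": [[[0.3,0.1,-2,0,0,0],[0,0,-3,0,0,0],[0,0,-3,0,0,0],[0,0,-3,0,0,0],[0,0,-2,0,0,0],[0,0,-1,0,0,0],[0,0,0,0,0,0],[0,0,0,0,0,0],[0,0,0,0,0,0]]]}}

```text
t: 1.85
tool_pos: [0.4714, 0.2451, 0.0804]
orientation: [0.41, 3.113, 0.002]
force: [0.8, 0.1, 1.2]
opening: 0.0007
gripper_force: 0.0
```

```bash
python3 - <<'E'
from h import *
from plant import monitor
s=monitor.read_state();print(s["tool_pos"],s["force"],s["opening"])
im=eyes.read_camera("wrist");m=eyes.camera_model("wrist");cv2.imwrite("pics/w1.png",im)
def proj(p):return cv2.projectPoints(np.array([p],float),m["rvec"],m["tvec"],np.array([[m["fx"],0,m["cx"]],[0,m["fy"],m["cy"]],[0,0,1]]),None)[0].ravel().round(1)
print(proj(s["tool_pos"]),proj([.471,.244,.048]))
E
```

```text
[0.47143928 0.24507472 0.08044324] [0.84666153 0.13913515 1.22935461] 0.0006761396717599212
[318.9 281.3] [316.7 260.4]
```

View pics/w1.png

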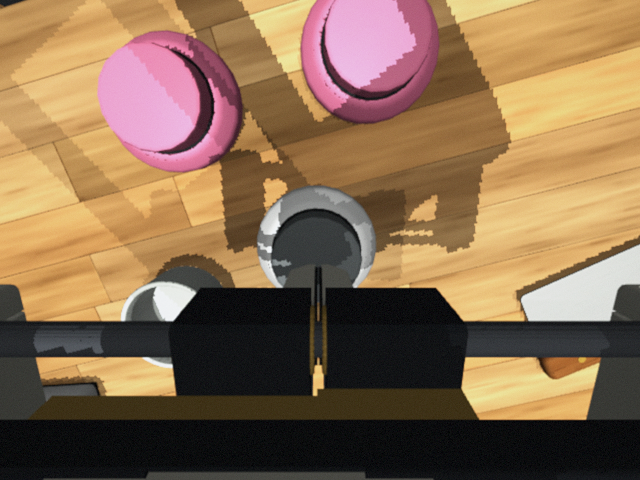

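Fingers are shut and centred over the white round switch: its cap is at about (317,253), projected target (317,260), a few mm apart. The pink ones are well clear at the top. I'll press in small steps.

Request:
{"fn": "arm_command", "kwargs": {"deltas": [[[0,0,-1.5,0,0,0],[0,0,-1.2,0,0,0],[0,0,-0.4,0,0,0],[0,0,-0.2,0,0,0],[0,0,-0.2,0,0,0],[0,0,-0.2,0,0,0],[0,0,-0.1,0,0,0],[0,0,0,0,0,0]]]}}

```text
t: 2.57
tool_pos: [0.4704, 0.2447, 0.0408]
orientation: [0.41, 3.114, 0.0]
force: [-1.7, -0.1, 2.5]
opening: 0.0006
gripper_force: 1.3
```

Request:
{"fn": "arm_command", "kwargs": {"deltas": [[[0,0,-0.1,0,0,0],[0,0,-0.1,0,0,0],[0,0,-0.1,0,0,0],[0,0,-0.1,0,0,0],[0,0,0,0,0,0],[0,0,0,0,0,0]]]}}

```text
t: 3.07
tool_pos: [0.4705, 0.2447, 0.0369]
orientation: [0.41, 3.114, 0.0]
force: [-1.2, -0.0, 4.4]
opening: 0.0007
gripper_force: 2.4
```

Request:
{"fn": "arm_command", "kwargs": {"deltas": [[[0,0,-0.1,0,0,0],[0,0,-0.05,0,0,0],[0,0,0,0,0,0],[0,0,0,0,0,0]]]}}

```text
t: 3.4
tool_pos: [0.4706, 0.2447, 0.0356]
orientation: [0.41, 3.114, 0.001]
force: [-2.0, -0.4, 7.2]
opening: 0.0006
gripper_force: 3.4
```

The force is now climbing along the end spring, so the latch is fully down. Next I'll lift and move to above the square switch.

Request:
{"fn": "arm_command", "kwargs": {"deltas": [[[0,0,0.5,0,0,0],[0,0,1.5,0,0,0],[0,0,2.5,0,0,0],[0,0,2.5,0,0,0],[1.2,-3.1,0,0,0,0],[1.2,-3.1,0,0,0,0],[1.2,-3.1,0,0,0,0],[1.2,-3.1,0,0,0,0],[1.2,-3.1,0,0,0,0],[1.2,-3.1,0,0,0,0],[1.2,-3.1,0,0,0,0],[1.2,-3.1,0,0,0,0]]]}}

```text
t: 4.4
tool_pos: [0.5664, -0.0051, 0.105]
orientation: [-0.41, -3.114, 0.0]
force: [0.2, 0.2, -0.3]
opening: 0.0006
gripper_force: 0.0
```

Request:
{"fn": "arm_command", "kwargs": {"deltas": [[[0,0,0,0,0,0],[0,0,0,0,0,0],[0,0,0,0,0,0]]]}}

```text
t: 4.65
tool_pos: [0.5658, -0.0032, 0.1047]
orientation: [-0.411, -3.113, -0.001]
force: [-0.2, 0.7, -0.0]
opening: 0.0009
gripper_force: 0.0
```

```bash
python3 - <<'E'
from h import *
from plant import monitor
s=monitor.read_state();print(s["tool_pos"],s["force"])
m=eyes.camera_model("wrist");im=eyes.read_camera("wrist")
def proj(p):return cv2.projectPoints(np.array([p],float),m["rvec"],m["tvec"],np.array([[m["fx"],0,m["cx"]],[0,m["fy"],m["cy"]],[0,0,1]]),None)[0].ravel().round(1)
p=proj([.567,-.004,.048]);print(p)
cv2.drawMarker(im,tuple(int(v) for v in p),(0,0,255));w=im
t=eyes.read_camera("top");c=cv2.resize(t[232:292,205:285],(640,480),interpolation=0)
cv2.imwrite("pics/w2.png",np.hstack([cv2.resize(w,(400,300)),cv2.resize(c,(400,300))]))
E
```

```text
[ 0.56578934 -0.00322652  0.10468186] [-0.21360832  0.65038438 -0.04459666]
[318.2 251.4]
```

View pics/w2.png

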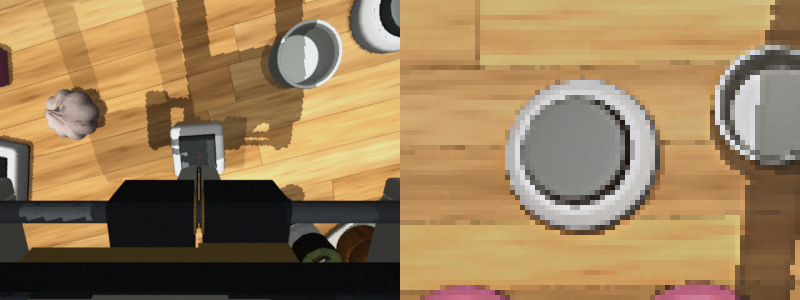

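The square cap sits under the marker (~(199,157) in the left half). On the right, the round switch stands where it was, with its cap lower. Now the square one.

Request:
{"fn": "arm_command", "kwargs": {"deltas": [[[0.1,0,-2,0,0,0],[0,0,-2,0,0,0],[0,0,-1,0,0,0],[0,0,-0.4,0,0,0],[0,0,-0.3,0,0,0],[0,0,-0.2,0,0,0],[0,0,-0.2,0,0,0],[0,0,-0.2,0,0,0],[0,0,-0.2,0,0,0],[0,0,0,0,0,0],[0,0,0,0,0,0]]]}}

```text
t: 5.67
tool_pos: [0.5679, -0.0034, 0.0406]
orientation: [0.41, 3.113, 0.0]
force: [0.4, 1.6, 1.7]
opening: 0.0007
gripper_force: 1.2
```

Request:
{"fn": "arm_command", "kwargs": {"deltas": [[[0,0,-0.1,0,0,0],[0,0,-0.1,0,0,0],[0,0,-0.1,0,0,0],[0,0,0,0,0,0],[0,0,0,0,0,0]]]}}

```text
t: 6.08
tool_pos: [0.5679, -0.0034, 0.0375]
orientation: [0.41, 3.113, 0.0]
force: [2.7, 2.0, 3.9]
opening: 0.0007
gripper_force: 2.0
```

Request:
{"fn": "arm_command", "kwargs": {"deltas": [[[0,0,-0.1,0,0,0],[0,0,-0.1,0,0,0],[0,0,0,0,0,0],[0,0,0,0,0,0]]]}}

```text
t: 6.42
tool_pos: [0.5679, -0.0034, 0.0357]
orientation: [0.41, 3.113, 0.0]
force: [1.4, 2.4, 7.2]
opening: 0.0008
gripper_force: 3.3
```

The square one is down (7.2 N). Lift and go to the long one.

Request:
{"fn": "arm_command", "kwargs": {"deltas": [[[0,0,0.5,0,0,0],[0,0,1.5,0,0,0],[0,0,2.5,0,0,0],[0,0,2.5,0,0,0],[-0.4,-3.7,0,0,0,0],[-0.4,-3.7,0,0,0,0],[-0.4,-3.7,0,0,0,0],[-0.4,-3.7,0,0,0,0],[-0.4,-3.7,0,0,0,0],[-0.4,-3.7,0,0,0,0],[-0.3,-3.6,0,0,0,0],[0,0,0,0,0,0]]]}}

```text
t: 7.42
tool_pos: [0.538, -0.2676, 0.1046]
orientation: [-0.417, -3.112, 0.004]
force: [1.0, -0.1, 0.0]
opening: 0.0004
gripper_force: 0.0
```

Request:
{"fn": "arm_command", "kwargs": {"deltas": [[[0,0,0,0,0,0],[0,0,0,0,0,0],[0,0,0,0,0,0]]]}}

```text
t: 7.67
tool_pos: [0.5399, -0.2601, 0.1045]
orientation: [-0.408, -3.114, -0.001]
force: [0.9, 0.8, 0.3]
opening: 0.0005
gripper_force: 0.0
```

```bash
python3 - <<'E'
from h import *
from plant import monitor
s=monitor.read_state();print(s["tool_pos"],s["force"])
m=eyes.camera_model("wrist");im=eyes.read_camera("wrist")
def proj(p):return cv2.projectPoints(np.array([p],float),m["rvec"],m["tvec"],np.array([[m["fx"],0,m["cx"]],[0,m["fy"],m["cy"]],[0,0,1]]),None)[0].ravel().round(1)
p=proj([.541,-.261,.048]);print(p)
cv2.drawMarker(im,tuple(int(v) for v in p),(0,0,255));w=im
t=eyes.read_camera("scene");c=cv2.resize(t[187:277,230:390],(400,225),interpolation=0)
cv2.imwrite("pics/w3.png",np.hstack([cv2.resize(w,(400,300)),cv2.copyMakeBorder(c,0,75,0,0,cv2.BORDER_CONSTANT)]))
E
```

```text
[ 0.53991784 -0.26008658  0.10452461] [0.89011679 0.82922476 0.31202423]
[317.9 251.4]
```

View pics/w3.png

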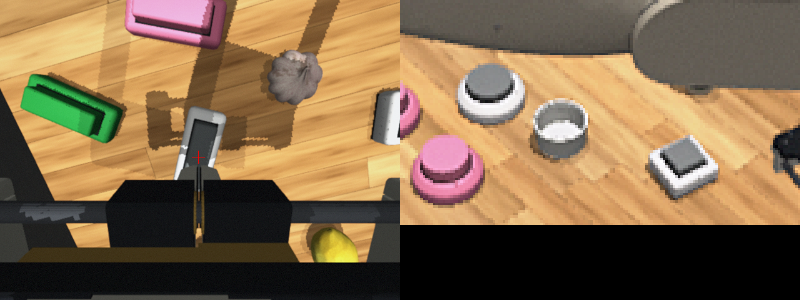

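The white long cap is under the marker (~(199,157) left). Green and pink are clear, and on the right both pressed switches stand with lower caps. Press it.

Request:
{"fn": "arm_command", "kwargs": {"deltas": [[[0.1,-0.1,-2,0,0,0],[0,0,-2,0,0,0],[0,0,-1,0,0,0],[0,0,-0.4,0,0,0],[0,0,-0.3,0,0,0],[0,0,-0.2,0,0,0],[0,0,-0.2,0,0,0],[0,0,-0.2,0,0,0],[0,0,-0.2,0,0,0],[0,0,0,0,0,0],[0,0,0,0,0,0]]]}}

```text
t: 8.68
tool_pos: [0.5419, -0.2627, 0.0407]
orientation: [0.41, 3.113, -0.0]
force: [1.1, 0.9, 2.2]
opening: 0.0004
gripper_force: 1.2
```

Request:
{"fn": "arm_command", "kwargs": {"deltas": [[[0,0,-0.1,0,0,0],[0,0,-0.1,0,0,0],[0,0,-0.1,0,0,0],[0,0,0,0,0,0],[0,0,0,0,0,0]]]}}

```text
t: 9.1
tool_pos: [0.5418, -0.2627, 0.0376]
orientation: [0.41, 3.114, -0.001]
force: [3.5, 1.6, 3.4]
opening: 0.0007
gripper_force: 2.0
```

Request:
{"fn": "arm_command", "kwargs": {"deltas": [[[0,0,-0.1,0,0,0],[0,0,-0.1,0,0,0],[0,0,0,0,0,0],[0,0,0,0,0,0]]]}}

```text
t: 9.43
tool_pos: [0.5418, -0.2627, 0.0357]
orientation: [0.41, 3.114, -0.001]
force: [2.9, 0.9, 6.8]
opening: 0.0004
gripper_force: 3.3
```

Request:
{"fn": "arm_command", "kwargs": {"deltas": [[[0,0,0.5,0,0,0],[0,0,1.5,0,0,0],[0,0,2.5,0,0,0],[0,0,3,0,0,0],[0,0,3,0,0,0],[0,0,3,0,0,0],[0,0,2,0,0,0],[-1,2,0,0,0,0],[-1.5,3,0,0,0,0],[-1.5,3,0,0,0,0],[-1.5,3,0,0,0,0],[-1,2,0,0,0,0]]]}}

```text
t: 10.43
tool_pos: [0.4738, -0.1304, 0.1889]
orientation: [-0.409, -3.111, -0.001]
force: [0.5, 0.4, 0.5]
opening: 0.0002
gripper_force: 0.0
```

Request:
{"fn": "arm_command", "kwargs": {"deltas": [[[0,0,0,0,0,0],[0,0,0,0,0,0],[0,0,0,0,0,0]]]}}

```text
t: 10.68
tool_pos: [0.476, -0.1329, 0.1899]
orientation: [-0.41, -3.114, 0.001]
force: [-0.1, -0.4, -0.2]
opening: 0.0007
gripper_force: 0.0
```

```bash
python3 - <<'E'
from h import *
t=eyes.read_camera("scene");a=cv2.imread("pics/scene0.png")
cv2.imwrite("pics/end.png",np.hstack([cv2.resize(x[190:340,220:440],(396,270),interpolation=0) for x in (a,t)]))
E
```

```text
(no output)
```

View pics/end.png

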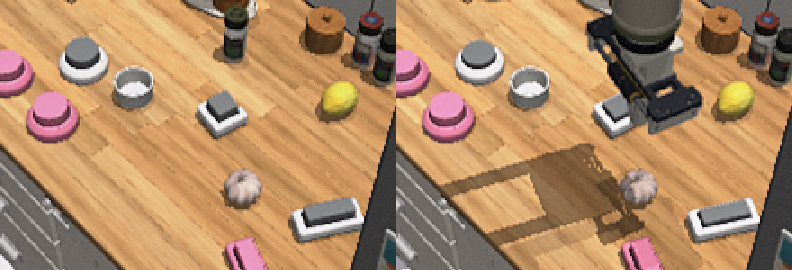

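Before is on the left, after on the right. The round cap at (480,52) and the long cap at (724,214) are visibly lower, the square one at (612,115) is partly hidden, and nothing in view has moved. Handing in.

```bash
python3 -c "
from plant import ticket
print(ticket.close_job())"
```

```text
the job is handed in; nothing more can be done
None
```

I pressed the three white switches in order (round, square, long), each at about 7 N until its latch was down, saw nothing else move, and handed the job in at about 11 s; no verdict was returned.

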